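# Push the jammed coupler insert out of the hearing aid test box

## Robot

A 6-joint arm with a two-finger parallel gripper is mounted at the origin on the work surface. World frame = base frame: x ahead of the robot, y to its left, z up, the work surface at z = 0. Lengths are in m, angles in rad, forces in N, time in s.
With the tool pointing down it reaches from about 0.2 to 0.875 m from the base axis. Payload 3.4 kg.
Tool frame: the origin (TCP) lies on the centre line of the jaws, within the pads' length; the fingertips stand 19 mm ahead of it and the grasp point (between the pads) is the TCP; z points along the fingers, y is the line along which they close (so a half turn about z gives the same grasp; the last joint's range is limited). The gripper opens to 94 mm and grips with 3 to 60 N. Pads are 16 mm wide; open, the fingers measure 119 mm over their backs; the gripper's body (75 mm by 177 mm) begins 78 mm behind the grasp point.
Start: joints at [-1.399, 0.276, 1.505, -0, 1.361, -0.121], TCP at [0.166, -0.551, 0.224] pointing down, gripper open.
Joint ranges: [-2.89, 2.89], [-0.75, 2.08], [0.22, 2.7], [-1.18, 4.32], [0.11, 2.71], [-2.7, 2.7]. Speed limits (rad/s): [2.57, 2.57, 3.14, 3.14, 3.14, 3.14].

## Interface

Orientations are given as a unit quaternion [w, x, y, z].
In Python, from cell import env gives the robot as it stands. Calls block until the motion is done:
- env.move_ptp(position, orientation): joint-space move of the TCP to a pose.
- env.movel(position, v=0.15, rotation=None, until_force=None): straight line of the TCP; rotation=None keeps the orientation; v is the mean speed in m/s. With until_force (N) it stops when the force on the tool has changed by that much, and returns True; else False.
- env.move_j(angles): joint-space move.
- env.ungrasp() and env.close(f_grip=None): open the fingers fully, or close them until they stop; f_grip is the grip in N (None keeps the last).
- env.wait(seconds).
- env.solve_ik(position, orientation): joint angles nearest the present ones, or None.
- env.read_camera(name): name is "scene" or "top" or "wrist"; returns a dict with "frame" (400x640x3 uint8, red, green, blue), "intrinsics" (3x3 intrinsics, pixels), "rvec" (rotation vector, rad) and "tvec" (3), from world to camera coordinates, as OpenCV has them; the wrist camera has in their place "mount" (4x4, takes a point from camera to tool coordinates, whose origin is the TCP and whose axes are the flange's). Camera axes: x right, y down, z forward; pixel columns grow to the right and rows downward; lengths in m; the calibration is good to about 2 mm. A picture is of the moment at which its call begins: read the wrist's pose just before it. There is no depth.
A pose or a line that the arm cannot do raises env.IKError and nothing moves.
- env.sign_off(): hands the job in; it is judged then, once.
Readings, each from a call of its own:
- env.current_clock(): time.
- env.current_joints(): joint angles.
- env.current_qd(): joint speeds.
- env.current_joint_torque(): joint torques, N m.
- env.current_tcp_pos(): TCP position.
- env.current_tool_rot(): TCP orientation.
- env.current_wrist_force(): force on the tool from outside, world axes, zero at the start.
- env.current_moment(): the same for the moment, N m.
- env.current_opening(): finger opening in m.
- env.current_grasp_force(): force on a finger pad.
Only numpy, scipy, OpenCV 4.12 (cv2) and the standard library are available. Lean on these libraries where they do the work, as an engineer would, in place of code of your own. Each camera call takes 0.05 s, during which the arm holds its last target. There are 200 camera calls.

## Task

The beige insert has jammed in the bay of the steel test box and its pull tab has snapped off. Take the orange-handled push tool, poke it through the access hole in the back of the box and push the insert all the way out of the bay, leaving it upright on the desk just in front of the bay's mouth; then lay the tool back down on its blue mat. Leave the other things on the desk where they are.

Things in the scene. Friction and masses are not known exactly. Their poses are not given: they have to be found in the camera images.
- testbox: Steel test box, fixed, 84 mm long (x), y -45 to +80 mm, 66 mm high (rocker switch on top to 76). Origin on the desk under the bay's axis. Bay along x: 59 wide, 60 high, centred on y = 0; floor is the desktop, roof a clear window. Rear wall (x -45 to -37 mm) has the hole; the mouth is open at x = +39. +x points to the robot's left within 20 deg. Desk clear 120 mm before the mouth.
- hole (a point): Centre of the square access hole (30 by 30 mm, black rim) on the outer face of the rear wall, 32 mm above the desk; the wall is 8 mm thick. Same axes as the test box: +x points into the hole, the way to push.
- mouth (a point): Centre of the bay's open mouth, 84 mm along +x from the hole, 32 mm above the desk. Same axes as the test box.
- insert: Beige plastic block 70 (x) by 56 by 56 mm high, 0.2 kg, standing loose on the desktop in the bay, back 0 to 5 mm from the rear wall, front just inside the mouth. Origin: centre of its underside; axes as the test box. Sprung side pads grip it: about 6 to 15 N to push for the first 40 mm, then little. Wholly out when its origin is over 74 mm along +x from the box's origin.
- pusher: Push tool, 0.12 kg, lying on the mat: orange handle, a square bar 90 by 26 by 26 mm, with a steel rod 12 mm thick, 110 mm long, from its +x end on the handle's axis. Origin: middle of the handle's underside; x towards the tip, z up; axis 13 mm above the origin. Balances 17 mm from the origin towards the tip.
- tip (a point): Flat end of the push tool's rod, 155 mm along the tool's x from its origin, 13 mm above its underside. Same axes as the tool.
- mat: Blue mat fixed on the desk, 260 (x) by 140 (y) mm, 3 mm thick, the tool's place. Origin at the centre of its underside.
- jar: Bystander: white drying jar standing on the desk, 64 mm wide, 75 mm high. Origin at the centre of its underside.
- otoscope: Bystander: chrome otoscope with black head lying on the desk, 150 mm long, 30 mm high. Origin under its middle.
- aid: Bystander: beige curved behind-the-ear hearing aid lying on the desk, about 50 mm long, 14 mm high. Origin on the desk near the middle of its curve.
- mold: Bystander: grey ear mold on the desk, about 45 mm long, 16 mm high. Origin at the centre of its underside.

How it is judged:
On the way, in this order (a step that is already met when the one before it is completed fails the run):
1. the push tool is pressing the insert, which has started to move towards the mouth (10 mm past the middle of the bay) (contact force between pusher and insert above 0.5 N and x of insert in the frame of testbox above 0.01 m), for 0.05 s.
2. the insert is wholly out of the bay (x of insert in the frame of testbox above 0.074 m), for 0.1 s.
At the end, for the whole second after the job is handed in: The insert stands upright (within 0.15 rad) and still on the desk, wholly out of the bay: its origin 74 to 175 mm along +x from the test box's origin and within 60 mm of the bay's axis sideways. The push tool lies flat and still on the mat, the middle of its handle over the mat (x of insert in the frame of testbox between 0.074 and 0.175 m and y of insert in the frame of testbox between -0.06 and 0.06 m and angle between insert's own z axis and vertical below 0.15 rad and height (world z) of insert below 0.008 m and linear speed of each of insert, pusher below 0.02 m/s and x of pusher in the frame of mat between -0.13 and 0.13 m and y of pusher in the frame of mat between -0.07 and 0.07 m and angle between pusher's own x axis and vertical between 1.45 and 1.69 rad and height (world z) of tip below 0.03 m); the robot touches nothing.
It fails at once if the jar is moved more than 30 mm or tipped (distance of jar from where it was at the start of the episode above 0.03 m or angle between jar's own z axis and vertical above 0.5 rad).
It fails at once if the otoscope is moved more than 30 mm (distance of otoscope from where it was at the start of the episode above 0.03 m).
It fails at once if the hearing aid is moved more than 30 mm (distance of aid from where it was at the start of the episode above 0.03 m).
It fails at once if the ear mold is moved more than 30 mm (distance of mold from where it was at the start of the episode above 0.03 m).
It also fails if it takes over 50 s, if anything falls off the work surface, if the arm or the gripper's body presses on something with over 40 N, if the wrist force passes 120 N, or if a joint passes its speed limit or range.

## Working session

There is one attempt and no reset: what is moved stays moved. The work goes in short steps, each a Python script; the robot and the scene stay as the last script left them, time stands still between calls to the robot, and variables do not carry over. Pictures are saved under pics/ and viewed, at most 10 in all, crops included, and the job is handed in when it is done.

```bash
mkdir -p pics; ls; python3 - <<'E'
from cell import env
import cv2
for n in("top","scene"):
    r=env.read_camera(n); cv2.imwrite(f"pics/{n}0.png",r["frame"][:,:,::-1]); print(n,r["intrinsics"],r["rvec"],r["tvec"])
print(env.current_clock(),env.current_tool_rot())
E
```

```text
cell.py
pics
top [[484.78773715   0.         323.54654495]
 [  0.         484.78773715 206.29808751]
 [  0.           0.           1.        ]] [ 2.11803326 -2.13607911  0.16167717] [0.03847114 0.61428939 1.25976434]
scene [[421.6424565    0.         322.49978855]
 [  0.         421.6424565  194.22652901]
 [  0.           0.           1.        ]] [ 0.91714243  2.55936449 -1.00115152] [ 0.44996498 -0.27678632  1.43452353]
0.1 [-7.89575407e-04  9.89300905e-01  1.45887269e-01 -2.32233618e-05]
```

View pics/top0.png

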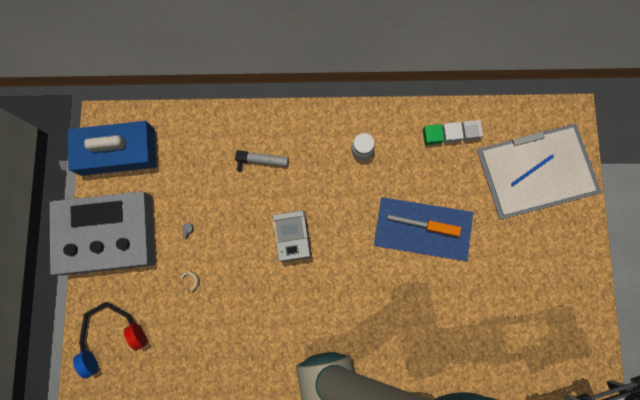

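View pics/scene0.png

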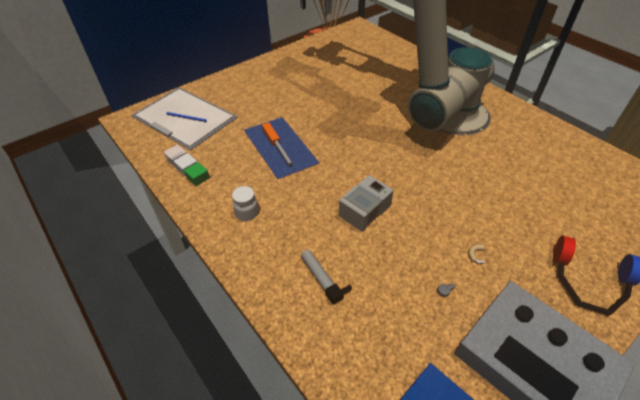

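The top view shows the tool on the mat, with its handle near (444,229) and its rod pointing image-left. The box is near (292,236), with the mouth facing left and the switch towards the robot. The scene view agrees. Next I'll take close-ups with the wrist camera.

```bash
cat > h.py <<'E'
from cell import env
import numpy as np, cv2
from scipy.spatial.transform import Rotation as R
def quat(phi):
    """tool pointing down, tool x at world angle phi (closing line phi-90)"""
    m=np.array([[np.cos(phi),np.sin(phi),0],[np.sin(phi),-np.cos(phi),0],[0,0,-1]])
    q=R.from_matrix(m).as_quat(); return np.array([q[3],*q[:3]])
def cam(name):
    """frame, K, world->camera R,t"""
    if name=="wrist":
        p=np.array(env.current_tcp_pos()); q=env.current_tool_rot()
        T=np.eye(4); T[:3,:3]=R.from_quat([*q[1:],q[0]]).as_matrix(); T[:3,3]=p
        r=env.read_camera(name); C=np.linalg.inv(T@np.array(r["mount"]))
        return r["frame"],r["intrinsics"],C[:3,:3],C[:3,3]
    r=env.read_camera(name)
    return r["frame"],r["intrinsics"],cv2.Rodrigues(np.array(r["rvec"]))[0],np.array(r["tvec"])
def cast(c,uv,z):
    _,K,Rm,t=c; uv=np.atleast_2d(uv).astype(float)
    d=np.c_[uv,np.ones(len(uv))]@np.linalg.inv(K).T@Rm; o=-Rm.T@t
    return o+d*((z-o[2])/d[:,2])[:,None]
def proj(c,P):
    _,K,Rm,t=c; p=(np.atleast_2d(P)@Rm.T+t)@np.array(K).T; return p[:,:2]/p[:,2:]
def hsvmask(c,lo,hi):
    return cv2.inRange(cv2.cvtColor(c[0],cv2.COLOR_RGB2HSV),np.array(lo),np.array(hi))
E
python3 - <<'E'
from h import *
np.set_printoptions(precision=4,suppress=True)
c=cam("top"); print("cam",-c[2].T@c[3])
print(cast(c,[[292,236]],.066),cast(c,[[444,229],[389,217]],.029),cast(c,[[424,229]],.003), cast(c,[[363,147]],.075))
h=cast(c,[[444,229]],.029)[0]; b=cast(c,[[292,236]],.066)[0]
print(env.read_camera("wrist")["mount"])
def go(x,y,z,phi):
    for p in (phi,phi+np.pi,phi-np.pi):
        try: env.move_ptp([x,y,z],quat(p)); return print("ok",p,env.current_joints())
        except env.IKError: pass
    print("no")
go(h[0],h[1]+.03,.30,np.pi/2)
c=cam("wrist"); cv2.imwrite("pics/w1.png",c[0][:,:,::-1]); np.savez("w1.npz",*c)
go(b[0],b[1],.34,np.pi/2)
c=cam("wrist"); cv2.imwrite("pics/w2.png",c[0][:,:,::-1]); np.savez("w2.npz",*c)
print(env.current_clock())
E
```

```text
cam [0.3963 0.0139 1.3448]
[[0.5332 0.1173 0.066 ]] [[ 0.5526 -0.2937  0.029 ]
 [ 0.587  -0.1453  0.029 ]] [[ 0.5562 -0.2444  0.003 ]] [[ 0.7725 -0.0751  0.075 ]]
[[-0.0013 -0.9736 -0.228   0.0653]
 [ 1.     -0.0013  0.      0.0005]
 [-0.0003 -0.228   0.9737 -0.1594]
 [ 0.      0.      0.      1.    ]]
ok 1.5707963267948966 [-0.5603  0.3035  1.2821 -0.0006  1.5564 -0.5587]
ok 1.5707963267948966 [ 0.0876  0.1895  1.3428 -0.0007  1.6095  0.0888]
3.5
```

View pics/w1.png

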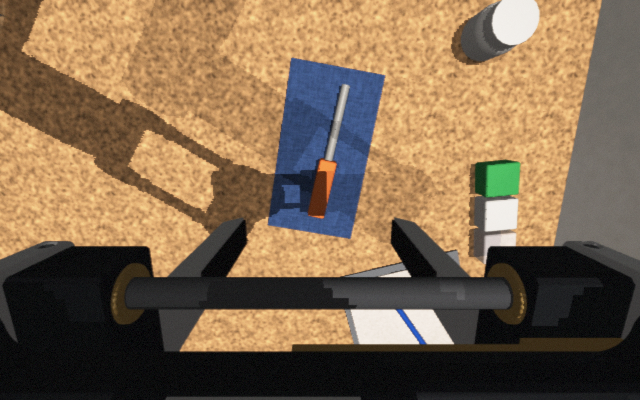

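View pics/w2.png

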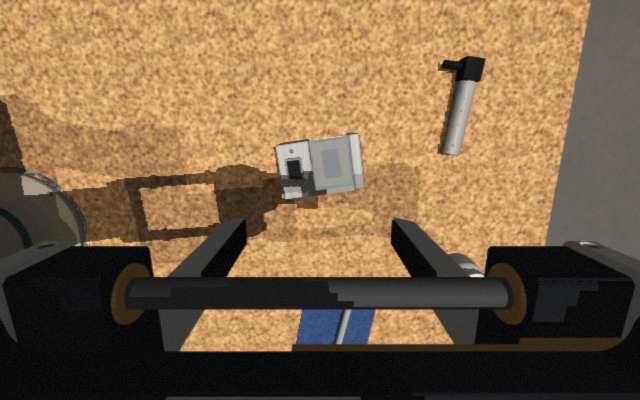

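w1 shows the tool with its handle near (322,190) and its tip near (345,86). w2 shows the box top with corners near (277,146), (355,133), (363,188) and (284,198). I'll enlarge both and use masks to measure the tool.

```bash
python3 - <<'E'
from h import *
np.set_printoptions(precision=4,suppress=True)
L=lambda f:[np.load(f)[k] for k in np.load(f)]
c=L("w1.npz"); ct=cam("top")
for n,k in(("w",c),("t",ct)):
    m=hsvmask(k,(3,150,60),(15,255,255)); 
    if n=="t": m[:, :380]=0; m[:,480:]=0; m[:180]=0; m[270:]=0
    else: m[:150]=0;m[225:]=0;m[:,:300]=0;m[:,345:]=0
    nn,lab,st,ce=cv2.connectedComponentsWithStats(m); i=1+np.argmax(st[1:,4])
    pts=np.argwhere(lab==i)[:,::-1].astype(np.float32)
    w=cast(k,pts,.029); r=cv2.minAreaRect((w[:,:2]*1000).astype(np.float32)); print(n,st[i],"handle",r, cv2.boxPoints(r))
    # rod: bright grey, low sat on blue mat
    m=hsvmask(k,(0,0,60),(179,90,255)); pr=proj(k,[[.5526,-.2937,.02],[.587,-.1453,.016]])
    lo=pr.min(0)-12; hi=pr.max(0)+12; q=np.zeros_like(m); q[int(lo[1]):int(hi[1]),int(lo[0]):int(hi[0])]=m[int(lo[1]):int(hi[1]),int(lo[0]):int(hi[0])]
    nn,lab,st,ce=cv2.connectedComponentsWithStats(q); i=1+np.argmax(st[1:,4]); pts=np.argwhere(lab==i)[:,::-1]
    w=cast(k,pts,.020); r=cv2.minAreaRect((w[:,:2]*1000).astype(np.float32)); print(n,st[i],"rod",r,cv2.boxPoints(r))
a=cv2.resize(L("w2.npz")[0][120:210,265:375],None,fx=5,fy=5,interpolation=cv2.INTER_CUBIC)
b=cv2.resize(c[0][70:220,300:360],None,fx=4,fy=4)[:600]
t=cv2.resize(ct[0][200:270,265:320],None,fx=1,fy=1)
o=np.zeros((600,800,3),np.uint8); o[:450,:550]=a; o[:600,555:795]=b
cv2.imwrite("pics/z1.png",o[:,:,::-1])
E
```

```text
w [308 159  29  59 970] handle ((556.0927734375, -290.5009765625), (89.38776397705078, 25.778839111328125), 77.22449493408203) [[ 533.6392 -331.2382]
 [ 558.7798 -336.9387]
 [ 578.5463 -249.7638]
 [ 553.4057 -244.0633]]
w [324  84  26  79 707] rod ((577.9761352539062, -194.56002807617188), (111.53331756591797, 19.07059097290039), 80.65007019042969) [[ 559.5074 -248.0367]
 [ 578.3247 -251.1349]
 [ 596.4448 -141.0834]
 [ 577.6276 -137.9851]]
t [426 221  35  15 136] handle ((554.926025390625, -291.4359130859375), (91.02397155761719, 27.131858825683594), 77.3423080444336) [[ 531.717  -332.8691]
 [ 558.1894 -338.8145]
 [ 578.1351 -250.0027]
 [ 551.6627 -244.0574]]
t [387 214  42  17 231] rod ((578.232421875, -195.44796752929688), (111.89208221435547, 28.380306243896484), 76.4576187133789) [[ 551.3362 -246.5157]
 [ 578.9275 -253.1614]
 [ 605.1287 -144.3802]
 [ 577.5374 -137.7346]]
```

View pics/z1.png

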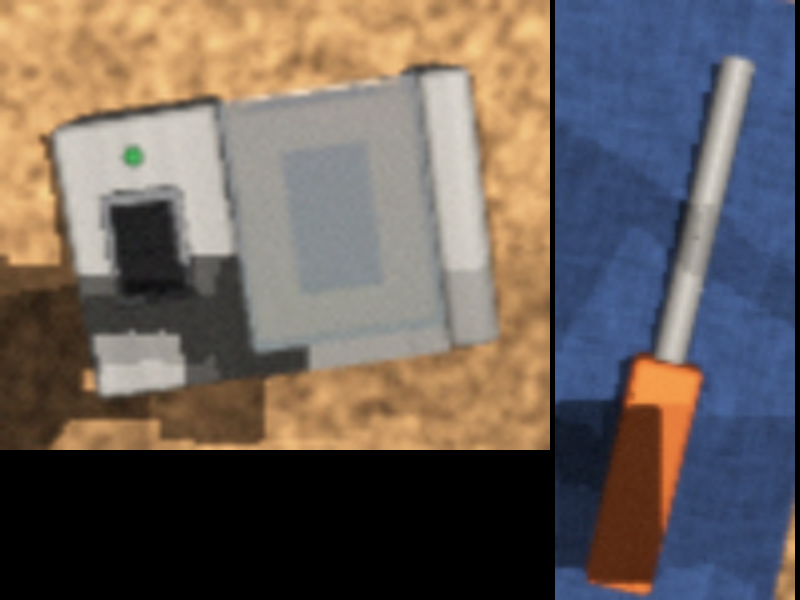

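In the crop, the box-top corners are at about (55,130), (468,70), (496,337) and (100,396). The switch is on the robot side. The rod and handle are sharp. I'll cast these to z=66 mm and check them against the known sizes.

```bash
python3 - <<'E'
from h import *
np.set_printoptions(precision=4,suppress=True)
c=[np.load("w2.npz")[k] for k in np.load("w2.npz")]
C=np.array([[55,130],[468,70],[496,337],[100,396.]]); uv=(C+.5)/5-.5+[265,120]
w=cast(c,uv,.066); print(w, [np.linalg.norm(w[i]-w[(i+1)%4]) for i in range(4)])
# model corners (box frame), fit 2D rigid
M=np.array([[39,80],[39,-45],[-45,-45],[-45,80.]])/1000
W=w[:,:2]; A=(M-M.mean(0)).T@(W-W.mean(0)); th=np.arctan2(A[0,1]-A[1,0],A[0,0]+A[1,1])
Rt=np.array([[np.cos(th),-np.sin(th)],[np.sin(th),np.cos(th)]]); t=W.mean(0)-Rt@M.mean(0)
print("box",t,np.degrees(th),"res",W-(M@Rt.T+t)); hole=t+Rt@[-.045,0]; print("hole",hole)
np.savez("box.npz",t=t,th=th)
# check with top and scene views: project model corners
for n in("top","scene"):
    k=cam(n); P=np.c_[M@Rt.T+t,np.full(4,.066)]; pr=proj(k,P); im=k[0][:,:,::-1].copy()
    z=8; x0,y0=pr.min(0).astype(int)-12; x1,y1=pr.max(0).astype(int)+12
    im=cv2.resize(im[y0:y1,x0:x1],None,fx=6,fy=6,interpolation=cv2.INTER_CUBIC)
    pr2=np.r_[pr,proj(k,[[*hole,.032]])]
    for q in pr2: cv2.circle(im,tuple(((q-[x0,y0]+.5)*6).astype(int)),3,(0,0,255),-1)
    globals()[n]=im
h=max(top.shape[0],scene.shape[0]); f=lambda i:cv2.copyMakeBorder(i,0,h-i.shape[0],0,4,0)
o=np.hstack([f(top),f(scene)]); s=min(1,800/o.shape[1],600/o.shape[0]); cv2.imwrite("pics/chk.png",cv2.resize(o,None,fx=s,fy=s))
E
```

```text
[[0.4708 0.1546 0.066 ]
 [0.5915 0.1715 0.066 ]
 [0.6022 0.0923 0.066 ]
 [0.4817 0.0742 0.066 ]] [np.float64(0.1217926821456471), np.float64(0.07994662030086692), np.float64(0.12189028433714472), np.float64(0.0811189703148708)]
box [0.5535 0.1286] 98.08730947908701 res [[ 0.0021 -0.0013]
 [-0.0011 -0.002 ]
 [-0.0021  0.0019]
 [ 0.0011  0.0014]]
hole [0.5598 0.0841]
```

View pics/chk.png

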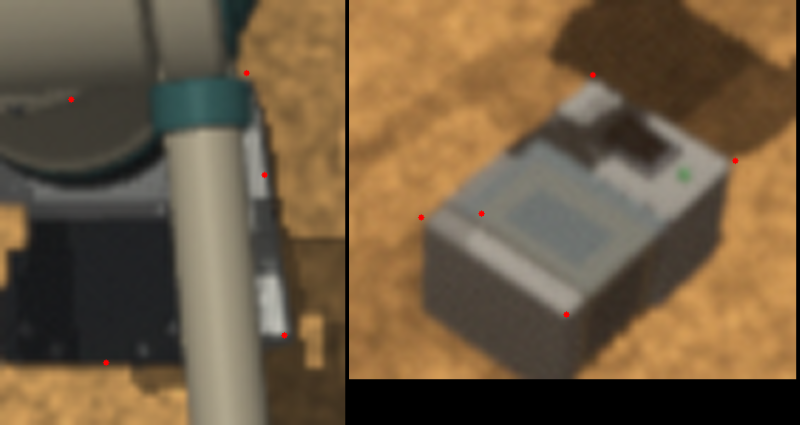

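The projected corners land on the box's edges in the scene view; in the top view the arm hides part of the box. The pose is good to about 3 mm, and the rod has 9 mm of clearance in the hole. Next I'll grasp the tool, carry it behind the hole and check the tip.

```bash
python3 - <<'E'
from h import *
np.set_printoptions(precision=4,suppress=True)
o=np.array([.5557,-.2908]); a=np.radians(77.2); g=o+.015*np.array([np.cos(a),np.sin(a)])
env.move_ptp([*g,.12],quat(a)); env.movel([*g,.025],v=.1)
env.close(f_grip=45); print("opening",env.current_opening(),env.current_grasp_force(),env.current_tcp_pos())
env.movel([*g,.10],v=.15); print(env.current_opening(),env.current_wrist_force())
b=np.load("box.npz"); t,th=b["t"],float(b["th"]); ex=np.array([np.cos(th),np.sin(th)])
p=t+ex*(-.075-.140)
env.move_ptp([*p,.10],quat(th)); env.movel([*p,.041],v=.15)
print(env.current_tcp_pos(),p,env.current_clock())
c=cam("wrist"); tip=np.array([*(t-.075*ex),.032]); hole=np.array([*(t-.045*ex),.032])
im=c[0][:,:,::-1].copy(); pr=proj(c,[tip,hole]); print(pr)
for q in pr: cv2.circle(im,tuple(q.astype(int)),2,(0,0,255),-1)
k=cam("scene"); s=k[0][:,:,::-1].copy(); pr=proj(k,[tip,hole])
for q in pr: cv2.circle(s,tuple(q.astype(int)),1,(0,0,255),-1)
x,y=pr[0].astype(int); s=cv2.resize(s[y-60:y+60,x-80:x+80],(640,480))
cv2.imwrite("pics/g.png",cv2.resize(np.vstack([im[:280],s[100:420]]),None,fx=.98,fy=.98))
E
```

```text
opening 0.025562740166201456 44.99958693981171 [ 0.5591 -0.2762  0.025 ]
0.0253613204759758 [ 0.1037  0.7874 -1.5331]
[ 0.5841 -0.0856  0.0411] [ 0.5837 -0.0843] 9.4417
[[ 318.3613  -28.5367]
 [ 318.1695 -100.5974]]
```

View pics/g.png

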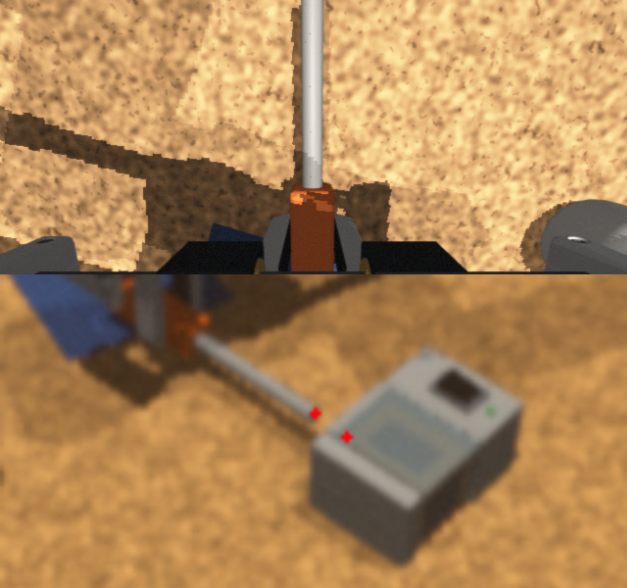

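The tip lies on the predicted point and the rod is straight on the hole's axis. Now I'll push.

```bash
python3 - <<'E'
from h import *
np.set_printoptions(precision=4,suppress=True)
b=np.load("box.npz"); t,th=b["t"],float(b["th"]); ex=np.array([np.cos(th),np.sin(th)])
P=lambda tip,z=.041:[*(t+ex*(tip-.140)),z]
for tip,v in((-.04,.06),(-.015,.04),(.02,.06),(.054,.06)):
    s=env.movel(P(tip),v=v,until_force=40); x=(np.array(env.current_tcp_pos())[:2]-t)@ex+.140
    print(tip,s,x,env.current_wrist_force(),env.current_opening())
    if s: break
print(env.current_clock())
c=cam("scene"); cv2.imwrite("pics/p.png",cv2.resize(c[0][130:290,260:460,::-1],None,fx=3.5,fy=3.5))
E
```

```text
-0.04 False -0.03987071386549634 [-1.1324  0.2011 -0.5582] 0.02560009366827091
-0.015 False -0.017263063950887586 [ 0.9206 -6.5517 -0.9523] 0.025944497552027792
0.02 False 0.02032861274896179 [-0.1548 -0.256   0.3756] 0.02555208791805075
0.054 False 0.05442333329507715 [-0.6229  0.4682 -1.3253] 0.025446613735198218
12.5
```

View pics/p.png

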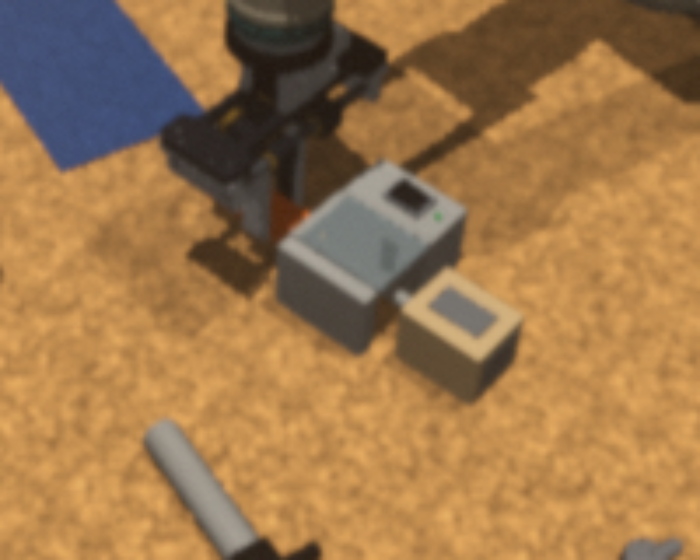

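The insert stands upright, clear of the mouth (crop near (460,330)), with the rod tip still through the hole. Now I'll retract and lay the tool back on the mat.

```bash
python3 - <<'E'
from h import *
np.set_printoptions(precision=4,suppress=True)
b=np.load("box.npz"); t,th=b["t"],float(b["th"]); ex=np.array([np.cos(th),np.sin(th)])
P=lambda tip,z=.041:[*(t+ex*(tip-.140)),z]
env.movel(P(-.085),v=.12); env.movel(P(-.085,.10),v=.15)
o=np.array([.5557,-.2908]); a=np.radians(77.2); g=o+.015*np.array([np.cos(a),np.sin(a)])
env.move_ptp([*g,.10],quat(a)); env.movel([*g,.04],v=.15); print(env.movel([*g,.0248],v=.03,until_force=8),env.current_tcp_pos(),env.current_wrist_force())
env.ungrasp(); env.wait(.3); env.movel([*g,.15],v=.15)
env.move_j([-1.399,.276,1.505,0,1.361,-.121]); env.wait(.5)
c=cam("top")
m=hsvmask(c,(3,150,60),(15,255,255)); m[:,:380]=0;m[:,480:]=0;m[:180]=0;m[270:]=0
w=cast(c,np.argwhere(m)[:,::-1],.029); print(cv2.minAreaRect((w[:,:2]*1000).astype(np.float32)))
m=hsvmask(c,(0,0,150),(179,255,255)); 
# insert: predicted origin at box x=.089
print("pred px of insert top",proj(c,[[*(t+ex*.089),.056]]), "bounds", proj(c,[[*(t+ex*d),.056] for d in (.074,.175)]))
print(env.current_clock())
cv2.imwrite("pics/end.png",cv2.resize(c[0][100:300,160:480,::-1],None,fx=2.5,fy=2.5))
E
```

```text
True [ 0.5589 -0.2762  0.025 ] [0.2408 0.6351 4.2909]
((553.8646240234375, -291.2010192871094), (90.98738098144531, 27.19448471069336), 77.19356536865234)
pred px of insert top [[255.1934 233.8277]] bounds [[260.7408 232.9938]
 [223.3661 238.612 ]]
20.9917
```

View pics/end.png

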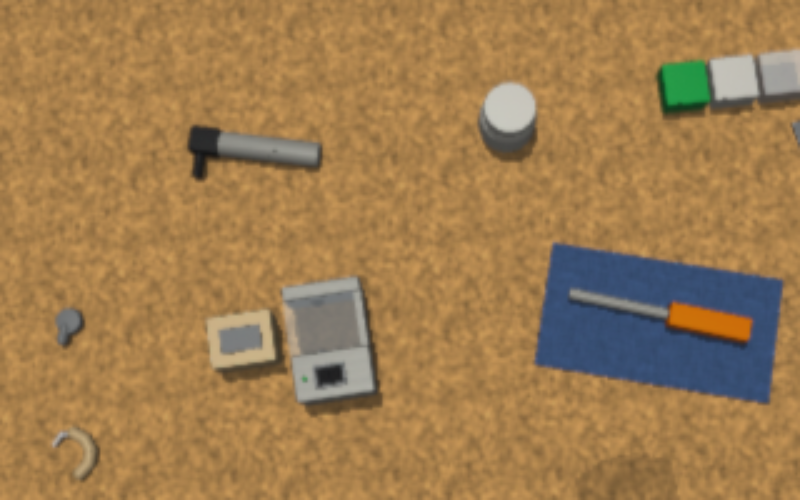

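The insert's top is centred near (257,236), about 10 mm past the 74 mm limit, with a visible gap to the box. The tool is on the mat and the bystanders haven't moved.

```bash
python3 -c "
from cell import env
print(env.sign_off())"
```

```text
the job is handed in; nothing more can be done
None
```

I pushed the insert out of the bay; it stands upright about 10 mm past the 74 mm limit. The push tool is back on its mat, the other things haven't moved, and I handed the job in at about 21 s (sign-off returned no verdict).

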